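# Stamp a parts carton in the treadle marking press

### The arm

A 6-joint arm with a two-finger parallel gripper is mounted at the origin on the work surface. World frame = base frame: x ahead of the robot, y to its left, z up, the work surface at z = 0. Lengths are in m, angles in rad, forces in N, time in s.
With the tool pointing down it reaches from about 0.3 to 0.85 m from the base axis. Payload 5.4 kg.
Tool frame: the origin (TCP) lies on the centre line of the jaws, within the pads' length; the fingertips stand 11 mm ahead of it and the grasp point (between the pads) lies 8 mm behind it; z points along the fingers, y is the direction in which the jaws open and shut (so a half turn about z gives the same grasp; the last joint's range is limited). The gripper opens to 85 mm and grips with 20 to 120 N. Pads are 22 mm wide; open, the fingers measure 114 mm over their backs; the gripper's body (76 mm by 85 mm) begins 54 mm behind the grasp point. The pads swing forward as they close: fully open they stand 13 mm farther back than shut.
Start: joints at [-1.485, 0.158, 1.597, -0, 1.386, -0.21], TCP at [0.168, -0.55, 0.242] pointing down, gripper open.
Joint ranges: [-2.91, 2.91], [-0.94, 2.29], [0.18, 2.7], [-1.29, 4.43], [0.17, 2.64], [-3, 3]. Speed limits (rad/s): [2.57, 2.57, 3.14, 3.14, 3.14, 3.14].

### API

Orientations are given as a 3x3 rotation matrix whose columns are the frame's x, y, z axes.
In Python, from rig import manip gives the robot as it stands.
- The arm moves only by the tool move_arm, never from a script. Its argument "motion" is a list that holds one entry, the list of rows, each a list of 7 numbers: the opening, from 0 (shut) to 1 (fully open), then the shift along the world's x, y, z in mm, then the turn, a rotation vector about the world's x, y, z in rad. A call has 1 to 8 rows; each row is the pose to reach, as a shift and turn from the pose commanded when the call began; what a row does not reach only later rows make up. A row lasts 1/12 s, in which the tool goes at most 41.7 mm and 7.16 degrees, less where a joint would pass 70% of its speed; a pose out of reach is approached as far as the arm can. A call with a gripper value outside its range is refused whole. The fingers move at their own pace and stop on an object; "squeeze" is the grip in N (left out, the last holds). Time passes only in rows, so rows that repeat a pose let the fingers close. It gives the time, the measured TCP pose, the force and the opening at its end, in the units of the state.
- manip.read_state(): the state, without advancing time (a new reading comes with each control period).
- manip.camera(name): name is "scene" or "top"; returns (picture, depth): 400x640x3 uint8, red, green, blue; 400x640 float32, m along the optical axis (not along the pixel's ray), 0 where there is no reading.
- manip.camera_info(name): a dict with "intrinsics" (3x3 intrinsics, pixels), "rvec" (rotation vector, rad) and "tvec" (3), from world to camera coordinates, as OpenCV has them. Camera axes: x right, y down, z forward; pixel columns grow to the right and rows downward; lengths in m; the calibration is good to about 2 mm. A picture is of the moment at which its call begins. camera_info takes no time and is no camera call.
- manip.close_job(): hands the job in, once; it reports no verdict.
The state is a dict: "time_s": time; "q": joint angles; "qvel": joint speeds; "tau": joint torques, N m; "tcp_pos": TCP position; "tcp_rot": TCP orientation; "ft_force": force on the tool from outside, world axes, zero at the start; "torque": the same for the moment, N m; "gripper_width": finger opening in m.
Only numpy, scipy, OpenCV 4.12 (cv2) and the standard library are available. Lean on these libraries where they do the work, as an engineer would, in place of code of your own. Each camera call takes 0.05 s, during which the arm holds its last target.

### The job

Tip the standing brown carton over onto the steel deck of the marking press, slide it in under the red stamp, straight, centred and fully home against the yellow fence, and push the treadle under the yellow hood down to its stop, so that the stamp presses on the carton, for a moment. Let the treadle come fully up again, then move the carton to the green tray and set it down gently, lying flat and lengthwise in the middle of the tray with the stamped face (the one with the white paper tape) still up, and let go. Leave the red oil filter, the white box and the bearing where they are.

Things in the scene. Friction and masses are not known exactly. Their poses are not given: they have to be found in the camera images.
- carton: Brown cardboard carton, rigid, 55 x 60 x 150 mm (own x, y, z), 0.28 to 0.56 kg. Origin: centre of the 55 x 60 end that is down at the start; z along its length (up at the start). Its -x face, towards the robot at the start, carries a white paper tape strip and is to be stamped. It starts standing on the bench, its +x face 1 to 4 mm short of the press deck's edge
- carton_mid (a point): Centre of the carton, 75 mm from the origin along its z; axes as the carton's
- press: Marking press fixed to the bench. Origin: at bench height under the middle of the deck's near edge; x over the deck away from the robot, y left, z up. Steel deck x 0 to 230, y -85 to 85 mm, top 18 mm above the bench. Yellow fence across it, near face at x = 210, 42 mm high, y -60 to 60. Two posts of 18 mm diameter at x = 165, y = +-78 mm
- press_edge (a point): Middle of the deck's near upper edge, 18 mm above the bench: the stop that the carton's base meets. Pushed towards the press high on its -x face (about 120 mm up), the carton tips over this edge and falls flat on the deck, -x face up, base end overhanging by about 15 to 50 mm
- press_home (a point): Where the carton's centre is when it lies fully home: x = 135, y = 0, z = 45.5 mm in the press frame, carton's length along press x
- press_beam (a point): Middle of the underside of the blue crossbeam on the two posts, 175 mm above the bench; the beam spans x 136 to 194, y -95 to 95, z 175 to 215 mm in the press frame. The stamp hangs below it
- pad: Red stamp pad, 46 mm along press x by 50 mm, 12 mm high, centred at x = 165, y = 0 in the press frame; origin: centre of its underside, 97 mm above the bench when up (24 mm above a lying carton). The treadle drives it straight down, 34 mm at full travel; sprung, it presses on the carton with about 3 N
- pedal_unit: Guarded treadle pedal fixed to the bench, 190 x 134 mm, 88 mm high; origin at the centre of its underside, x from its open mouth (towards the robot) to its closed back. Fixed black heel rest x -95 to -5 mm, top 22 mm high (ribs 23.5). Yellow hood over x -2 to 95 mm. The black treadle, 108 mm wide, lies wholly under the hood at x 0 to 64 mm; it hinges about y at x = -60, z = 20 mm
- hood_lip (a point): Middle of the lower edge of the hood's roof at its mouth, 84 mm above the bench (roof 4 mm thick, 123 mm between the side walls). A tool must come in below it, tilted about 35 to 45 degrees from vertical with the tip leading in pedal_unit +x
- pedal_press (a point): Point to press, on the upper face of the treadle, 76 mm from its hinge, 14 mm inside the mouth; 40 mm above the bench when up, about 25 mm when down (it moves with the treadle)
- pedal (a joint): Treadle angle, rad: 0 up (held by its spring), 0.2 down at its stop. Takes about 3 N at pedal_press to start and 10 to 16 N at the stop; springs back up when let go
- tray: Green open tray fixed to the bench, 220 x 150 mm outside (its x, y), walls 5 mm thick and 18 mm high, floor top 5 mm above the bench; origin at the centre of its underside. It and the pedal unit stand one left, one right of the press, either way round
- filter: Bystander: red oil filter can, diameter 76 mm, 90 mm high; origin at the centre of its underside
- white_box: Bystander: white box with a blue band, 60 x 80 x 60 mm; origin at the centre of its underside
- bearing: Bystander: steel bearing ring, outer diameter 60 mm, 18 mm high; origin at the centre of its underside
Mind the look-alikes: they are no part of the job. Several things have the shape of the carton; the one meant has the colours described above.

How it is judged:
By the outcome, as a careful person would: the job done as asked, in the order asked, and still so for the second after the job is handed in, with the robot touching nothing.
It also fails if it takes over 72 s, if anything falls off the work surface, if the arm or the gripper's body presses on something with over 40 N, if the wrist force passes 120 N, or if a joint passes its speed limit or range.

## Working session

There is one attempt and no reset: what is moved stays moved. The work goes in short steps, Python scripts to look and compute and a tool call to move; the robot and the scene stay as the last step left them, time stands still between calls to the robot, and variables do not carry over. Pictures are saved under pics/ and viewed, and the job is handed in when it is done.

Besides the shell and the picture viewer there is one more tool, called after "Emit:" as name(argument=value, ...) on one line, values as JSON. move_arm: Moves the arm, as the interface text tells. Its arguments: {"type":"object","properties":{"motion":{"type":"array","items":{"type":"array","items":{"type":"array","items":{"type":"number"}}}},"squeeze":{"type":"number"}},"required":["motion"]}

```bash
mkdir -p pics; ls
cat > h.py <<'E'
import numpy as np, cv2
from rig import manip
def snap(name,fn):
    p,d=manip.camera(name); cv2.imwrite('pics/%s.png'%fn,p[:,:,::-1]); np.savez('%s.npz'%fn,p=p,d=d,name=name); return p,d
def cloud(name,d):
    i=manip.camera_info(name);K=np.array(i['intrinsics']);R=cv2.Rodrigues(np.array(i['rvec'],float))[0];t=np.array(i['tvec']).ravel()
    v,u=np.mgrid[0:400,0:640]; c=np.stack([(u-K[0,2])/K[0,0]*d,(v-K[1,2])/K[1,1]*d,d],-1)
    return (c-t)@R
E
python3 - <<'E'
from h import *
for n in('scene','top'):
    snap(n,n+'0'); i=manip.camera_info(n); R=cv2.Rodrigues(np.array(i['rvec'],float))[0]; print(n,i, -R.T@np.array(i['tvec']).ravel())
print(manip.read_state())
E
```

```text
pics
scene {'intrinsics': array([[395.61300683,   0.        , 318.09312682],
       [  0.        , 395.61300683, 200.64182384],
       [  0.        ,   0.        ,   1.        ]]), 'rvec': array([ 1.1771942 ,  2.32765638, -1.00988352]), 'tvec': array([ 0.33719858, -0.22285904,  1.5223279 ])} [1.20270173 0.49097817 0.89067405]
top {'intrinsics': array([[470.79631579,   0.        , 316.72821928],
       [  0.        , 470.79631579, 198.51654041],
       [  0.        ,   0.        ,   1.        ]]), 'rvec': array([ 2.04582223, -2.16985022,  0.24640477]), 'tvec': array([0.03083394, 0.60429663, 1.08429803])} [0.35197399 0.01497297 1.19067942]
{'time_s': 0.1, 'q': array([-1.48511540e+00,  1.58995168e-01,  1.59815513e+00, -9.69564643e-06,
        1.38620108e+00, -2.10061930e-01]), 'qvel': array([ 0.00072438, -0.00084285, -0.00339496,  0.00031649,  0.00182206,
       -0.00029596]), 'tau': array([ 3.68808433e-04, -3.96990108e+01, -3.32336891e+01, -3.01336158e-04,
        4.16635288e-03,  1.81691752e-05]), 'tcp_pos': array([ 0.16753445, -0.54948358,  0.24138576]), 'tcp_rot': array([[ 9.56585409e-01,  2.91452106e-01, -1.60000904e-04],
       [ 2.91451931e-01, -9.56583872e-01,  1.75145851e-03],
       [ 3.57411989e-04, -1.72205223e-03, -9.99998453e-01]]), 'ft_force': array([ 0.22767929,  0.02407   , -1.09059449]), 'torque': array([-0.00100797, -0.01107749,  0.00159446]), 'gripper_width': 0.0857426293748212}
```

View pics/scene0.png

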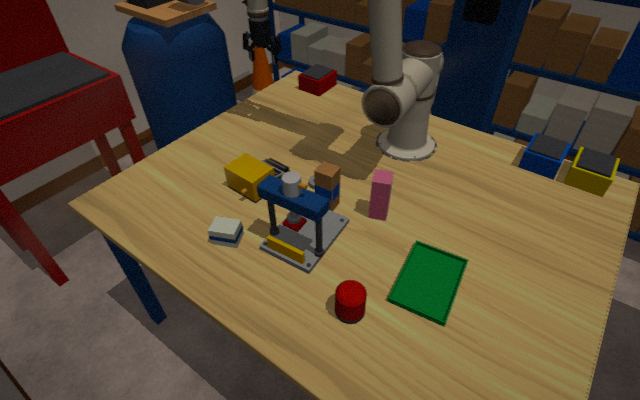

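View pics/top0.png

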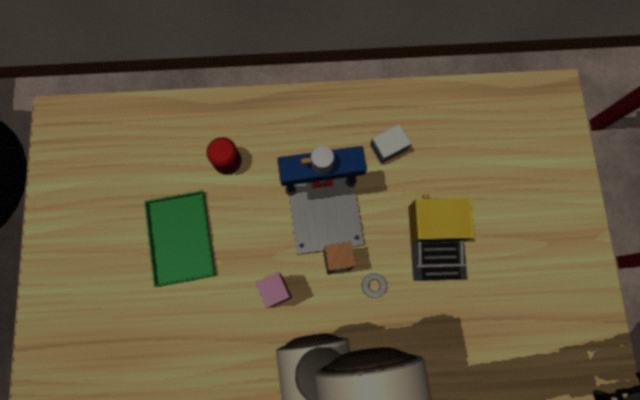

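Run:
```python
from h import *
a=cv2.imread('pics/scene0.png');b=cv2.imread('pics/top0.png')
c1=cv2.resize(a[130:270,210:410],(800,560),interpolation=cv2.INTER_CUBIC)
c2=cv2.resize(b[130:320,250:490],(760,600),interpolation=cv2.INTER_CUBIC)
cv2.imwrite('pics/c1.png',np.clip(c1*1.5,0,255));cv2.imwrite('pics/c2.png',np.clip(c2*1.5,0,255))
```

```text
[ WARN:0@0.514] global loadsave.cpp:1063 imwrite_ Unsupported depth image for selected encoder is fallbacked to CV_8U.
```

View pics/c1.png

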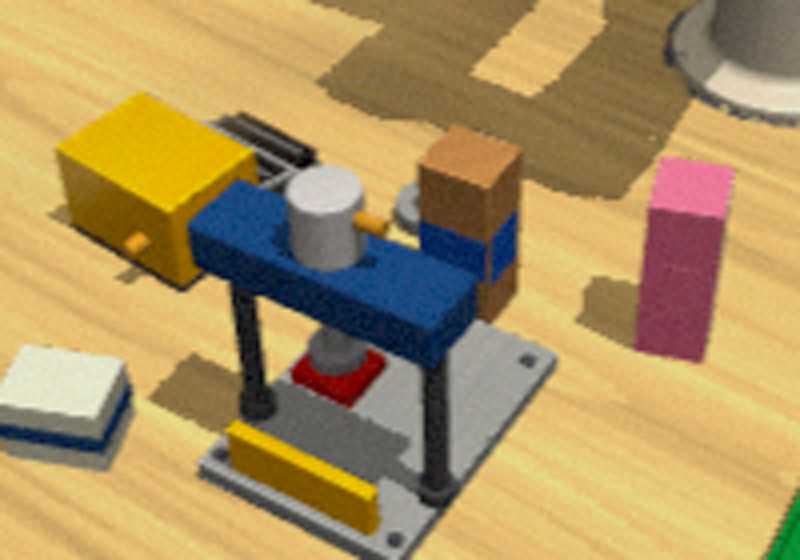

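View pics/c2.png

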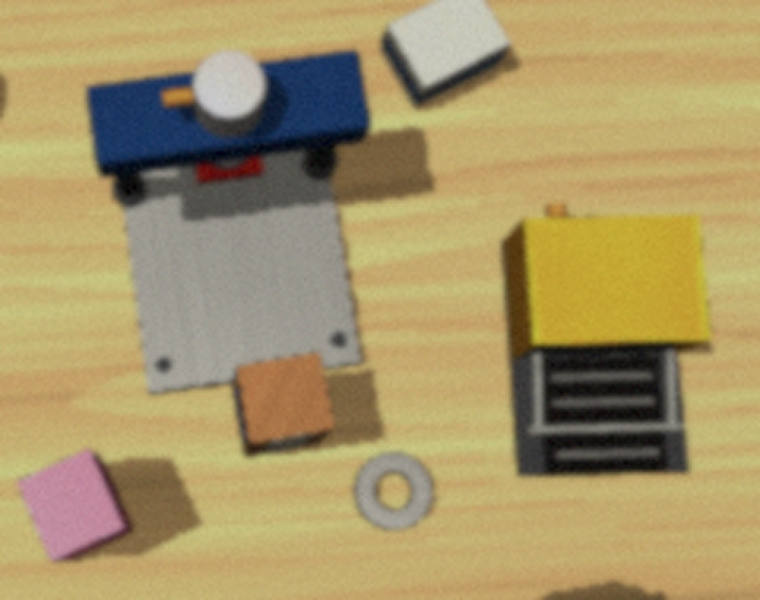

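Candidates: the brown carton with the blue band, standing at the deck edge (top view 340,257), and the pink carton-shaped block (272,290). The brown one fits, both by colour and because it stands right at the press edge; the crop confirms it. Next I measure the poses.

```bash
cat > meas.py <<'E'
from h import *
A=np.load('top0.npz');B=np.load('scene0.npz')
def rect(P,m,lab):
    q=(P[m][:,:2]*1000).astype(np.float32)
    r=cv2.minAreaRect(q); print(lab,m.sum(),'c',np.round(r[0],1),'size',np.round(r[1],1),'ang',round(r[2],2),'zmed',round(np.median(P[m][:,2])*1000,1)); return r
P=cloud('top',A['d']); S=cloud('scene',B['d'])
hsv=cv2.cvtColor(A['p'],cv2.COLOR_RGB2HSV); hs=cv2.cvtColor(B['p'],cv2.COLOR_RGB2HSV)
def comp(m,u,v):
    m=m.astype(np.uint8); n,l=cv2.connectedComponents(m,connectivity=4); k=l[v,u]; assert k>0,(u,v); return cv2.erode((l==k).astype(np.uint8),None,iterations=0)>0
z=P[...,2]
bench=(z<.006)&(z>-.006); print('bench z',np.median(z[100:300,20:140]),np.std(z[100:300,20:140]))
rect(P,comp((abs(z-.150)<.008),340,255),'carton top')
rect(P,comp((abs(z-.150)<.008),272,288),'pink top')
rect(P,comp((abs(z-.018)<.006),325,220),'deck top')
rect(P,comp((abs(z-.215)<.008),295,168),'beam top')
rect(P,comp((abs(z-.088)<.008),445,218),'hood top')
rect(P,comp((abs(z-.022)<.008),420,260),'heel')
g=(hsv[...,0]>45)&(hsv[...,0]<80)&(hsv[...,1]>120)
rect(P,comp(g,180,240),'tray'); rect(P,comp(g&(z>.013),150,230) if (g&(z>.013))[230,150] else g&(z>.013),'tray rim')
rect(P,comp((abs(z-.06)<.008),392,142),'wbox')
rect(P,comp((abs(z-.09)<.008),222,148),'filter')
rect(P,comp((abs(z-.018)<.006),366,284),'bearing')
E
python3 meas.py
```

```text
bench z -8.093838306879303e-06 0.16714742890650972
carton top 687 c [455.  -45.5] size [55.4 59.9] ang 6.67 zmed 149.8
pink top 724 c [390.7 107. ] size [60.4 55.5] ang 21.37 zmed 149.8Traceback (most recent call last):
  File "meas.py", line 14, in <module>
    rect(P,comp((abs(z-.018)<.006),325,220),'deck top')
           ~~~~^^^^^^^^^^^^^^^^^^^^^^^^^^^^
  File "meas.py", line 9, in comp
    m=m.astype(np.uint8); n,l=cv2.connectedComponents(m,connectivity=4); k=l[v,u]; assert k>0,(u,v); return cv2.erode((l==k).astype(np.uint8),None,iterations=0)>0
                                                                                          ^^^
AssertionError: (325, 220)
```

Run:
```python
from h import *
A=np.load('top0.npz');P=cloud('top',A['d']);z=P[...,2]*1000
for v,u in [(220,325),(200,310),(230,350),(240,180),(168,295),(218,445),(260,418),(270,440),(285,366),(160,322)]: print(u,v,np.round(P[v,u]*1000,1), A['p'][v,u])
print(np.round(z[225,280:375:4],0))
```

```text
325 220 [558.1 -23.   25. ] [102 100  94]
310 200 [613.2  11.8  18.6] [91 90 83]
350 230 [530.7 -84.6  14.9] [102 100  96]
180 240 [531.9 345.6   5.4] [38 95 48]
295 168 [641.6  40.6 215.9] [18 36 64]
445 218 [ 535.2 -306.7   87.4] [131 111  33]
418 260 [ 444.9 -246.3   22.7] [61 61 57]
440 270 [ 417.4 -298.3   20.8] [9 8 5]
366 285 [ 392.1 -113.7   14.9] [104 101  96]
322 160 [640.7 -16.9 265.4] [130 128 127]
[-3.  0.  2. -2. 17. 19. 17. 23. 20. 15. 15. 17. 19. 15. 17. 18. 23. 18.
 18. 21. 17.  0.  2. -6.]
```

```bash
cat >> h.py <<'E'
def rayplane(name,z0):
    i=manip.camera_info(name);K=np.array(i['intrinsics']);R=cv2.Rodrigues(np.array(i['rvec'],float))[0];t=np.array(i['tvec']).ravel()
    v,u=np.mgrid[0:400,0:640]; c=np.stack([(u-K[0,2])/K[0,0],(v-K[1,2])/K[1,1],np.ones(u.shape)],-1)@R
    o=-R.T@t; s=(z0-o[2])/c[...,2]; return o+s[...,None]*c
def proj(name,X):
    i=manip.camera_info(name);return cv2.projectPoints(np.array(X,float).reshape(-1,1,3),np.array(i['rvec'],float),np.array(i['tvec'],float),np.array(i['intrinsics']),None)[0][:,0]
E
cat > meas.py <<'E'
from h import *
A=np.load('top0.npz');P=cloud('top',A['d']);z=cv2.medianBlur(P[...,2].astype(np.float32),3)
hsv=cv2.cvtColor(A['p'],cv2.COLOR_RGB2HSV)
def comp(m,u,v):
    n,l=cv2.connectedComponents(m.astype(np.uint8),connectivity=4); k=l[v,u]; assert k>0,(u,v); return l==k
def rect(m,z0,lab,minar=True):
    Q=rayplane('top',z0)[m][:,:2]*1000; r=cv2.minAreaRect(Q.astype(np.float32))
    print(lab,m.sum(),'c',np.round(r[0],1),'size',np.round(r[1],1),'ang',round(r[2],2)); return r
rect(comp(abs(z-.15)<.02,340,255),.15,'carton')
rect(comp((abs(z-.018)<.009)&(hsv[...,1]<60),320,205),.018,'deck')
rect(comp(abs(z-.215)<.012,295,168),.215,'beam')
rect(comp(abs(z-.088)<.012,445,218),.088,'hood')
rect(comp((abs(z-.022)<.009)&(hsv[...,1]<70),418,260),.022,'heel')
g=(hsv[...,0]>40)&(hsv[...,0]<90)&(hsv[...,1]>110)
rect(comp(g,180,240),.018,'tray(rim plane)')
rect(comp(abs(z-.06)<.012,392,142),.06,'wbox')
rect(comp((z>.07)&(z<.11),222,148),.09,'filter')
rect(comp((z>.008)&(hsv[...,1]<60),366,285),.018,'bearing')
E
python3 meas.py
```

```text
carton 700 c [454.5 -45.2] size [56.2 61.2] ang 6.96
deck 4200 c [573.7 -23.4] size [178.6 169. ] ang 4.84
beam 1837 c [647.4 -16.9] size [ 60.2 189.2] ang 4.79
hood 2285 c [ 535.2 -302.7] size [136.3  98. ] ang 87.74
heel 1318 c [ 442.8 -299.7] size [119.   88.4] ang 88.87
tray(rim plane) 5231 c [537.1 344.8] size [220.2 150.7] ang 7.31
wbox 756 c [ 744.3 -201.2] size [61.6 83.1] ang 24.18
filter 729 c [731.7 221.6] size [76.5 72.9] ang 41.84
bearing 339 c [ 392.3 -132. ] size [56.8 55.6] ang 86.61
```

```bash
cat > ov.py <<'E'
from h import *
import sys
def T(o,yaw,pts):
    c,s=np.cos(np.radians(yaw)),np.sin(np.radians(yaw)); p=np.array(pts,float)
    return np.stack([o[0]+c*p[:,0]-s*p[:,1],o[1]+s*p[:,0]+c*p[:,1],p[:,2]],1)/1000
def box(x0,x1,y0,y1,z0,z1):
    v=[(x,y,z) for x in(x0,x1) for y in(y0,y1) for z in(z0,z1)]
    e=[(a,b) for a in range(8) for b in range(a) if bin(a^b).count('1')==1]; return v,e
def draw(im,name,o,yaw,b,col,k):
    v,e=box(*b); q=proj(name,T(o,yaw,v))*k+ (k-1)/2
    for a,c in e: cv2.line(im,tuple(int(round(t*8)) for t in q[a]),tuple(int(round(t*8)) for t in q[c]),col,1,cv2.LINE_AA,3)
PRESS=((483.0,-30.7),4.8);PED=((489,-301),-1.9);TRAY=((537.1,344.8),7.3);CAR=((454.7,-45.3),6.9)
if __name__=='__main__':
  for name,f in(('top','top0'),('scene','scene0')):
    im=cv2.imread('pics/%s.png'%f); k=4; im=cv2.resize(im,None,fx=k,fy=k,interpolation=cv2.INTER_CUBIC); im=cv2.convertScaleAbs(im,alpha=1.4)
    for b in[(0,230,-85,85,0,18),(210,222,-60,60,18,42),(136,194,-95,95,175,215)]: draw(im,name,*PRESS,b,(0,0,255),k)
    for b in[(-95,-5,-67,67,0,22),(-2,95,-67,67,0,88)]: draw(im,name,*PED,b,(255,0,255),k)
    draw(im,name,*TRAY,(-110,110,-75,75,0,18),(0,0,255),k)
    draw(im,name,*CAR,(-27.5,27.5,-30,30,0,150),(255,255,0),k)
    cs={'top':[(260,135,200,150),(130,170,200,150)],'scene':[(215,140,160,130)]}[name]
    if name=='top': cs.append((360,170,160,120))
    for n,(x,y,w,h) in enumerate(cs):
        cv2.imwrite('pics/ov_%s%d.png'%(name,n),im[y*k:(y+h)*k,x*k:(x+w)*k])
E
python3 ov.py
```

```text
(no output)
```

View pics/ov_top0.png

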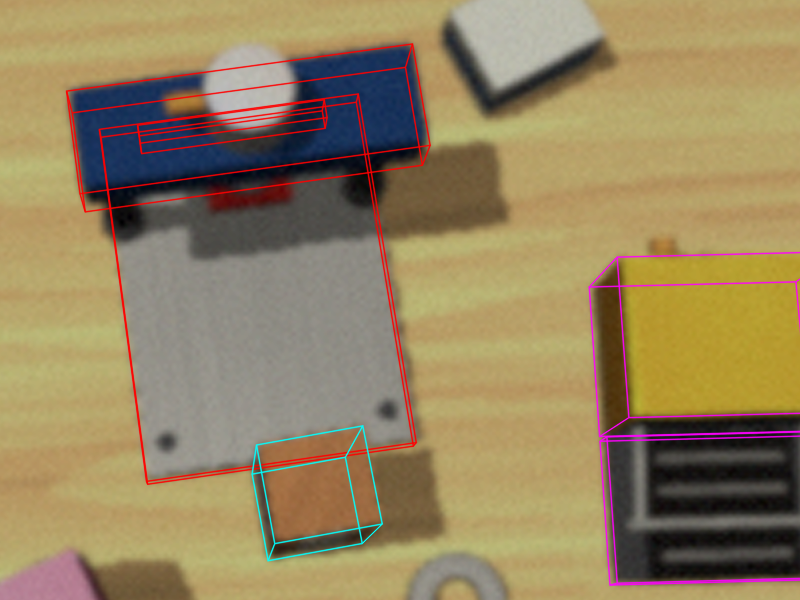

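View pics/ov_top2.png

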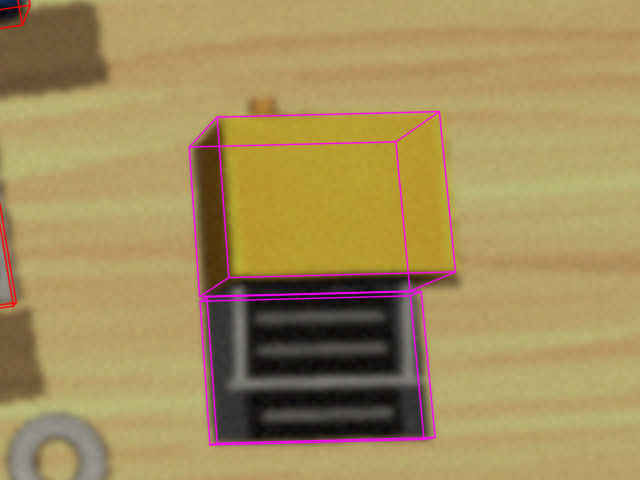

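View pics/ov_scene0.png

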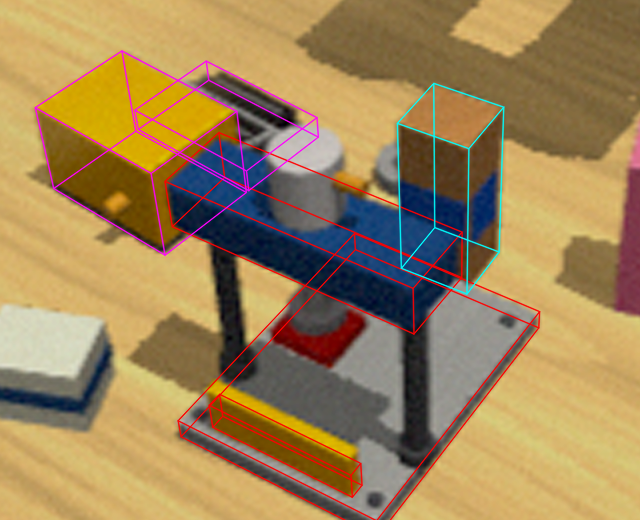

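Emit:
move_arm(motion=[[[0,222,499,-113,0,0,-0.212],[0,222,499,-113,0,0,-0.212],[0,222,499,-113,0,0,-0.212],[0,222,499,-113,0,0,-0.212],[0,222,499,-113,0,0,-0.212],[0,222,499,-113,0,0,-0.212],[0,222,499,-113,0,0,-0.212],[0,222,499,-113,0,0,-0.212]]], squeeze=40)

```text
time_s: 0.77
tcp_pos: [0.3004, -0.2497, 0.174]
tcp_rot: [[0.997, 0.083, -0.0], [0.083, -0.997, 0.0], [0.0, -0.0, -1.0]]
ft_force: [0.5, -0.2, -0.5]
gripper_width: -0.0002
```

Emit:
move_arm(motion=[[[0,70,170,-40,0,0,0],[0,70,170,-40,0,0,0],[0,70,170,-40,0,0,0],[0,70,170,-40,0,0,0],[0,70,170,-40,0,0,0],[0,70,170,-40,0,0,0]]])

```text
time_s: 1.27
tcp_pos: [0.3698, -0.0777, 0.1331]
tcp_rot: [[0.996, 0.089, -0.003], [0.089, -0.996, 0.003], [-0.002, -0.003, -1.0]]
ft_force: [-1.1, -0.1, 0.3]
gripper_width: 0.0002
```

Emit:
move_arm(motion=[[[0,0,25,-5,0,0,0],[0,20,27,-5,0,0,0],[0,35,28,-5,0,0,0],[0,42,29,-5,0,0,0],[0,48,29.5,-5,0,0,0],[0,54,30,-5,0,0,0],[0,60,30.5,-5,0,0,0],[0,66,31,-5,0,0,0]]])

```text
time_s: 1.93
tcp_pos: [0.4364, -0.0511, 0.1298]
tcp_rot: [[0.997, 0.083, -0.0], [0.083, -0.997, -0.0], [-0.0, -0.0, -1.0]]
ft_force: [-0.4, -1.0, 0.4]
gripper_width: -0.0002
```

```bash
python3 -c "
from h import *
snap('scene','s1');snap('top','t1');print(manip.read_state()['tcp_pos'],manip.read_state()['ft_force'])"
```

```text
[ 0.43692587 -0.05105981  0.12990453] [-0.13757257 -0.38147487 -1.02939842]
```

View pics/s1.png

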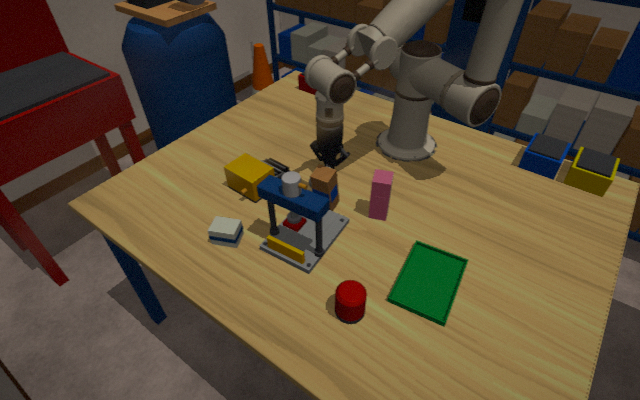

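The carton (top at about 323,175) has started leaning over the deck edge. I keep pushing.

Emit:
move_arm(motion=[[[0,6,0.5,0,0,0,0],[0,12,1,0,0,0,0],[0,18,1.5,0,0,0,0],[0,24,2,0,0,0,0],[0,30,2.5,0,0,0,0],[0,35,3,0,0,0,0],[0,38,3,0,0,0,0],[0,38,3,0,0,0,0]]])

```text
time_s: 2.7
tcp_pos: [0.4749, -0.0478, 0.1297]
tcp_rot: [[0.996, 0.084, 0.0], [0.084, -0.996, -0.0], [0.0, 0.0, -1.0]]
ft_force: [-0.1, -0.9, -0.0]
gripper_width: 0.0002
```

```bash
python3 -c "
from h import *
snap('scene','s2');snap('top','t2')"
```

```text
(no output)
```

View pics/s2.png

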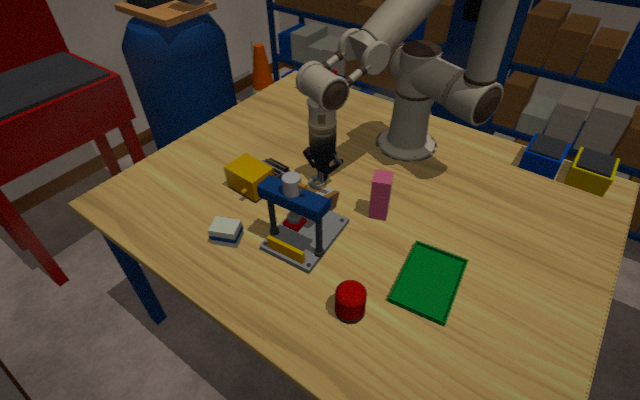

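View pics/t2.png

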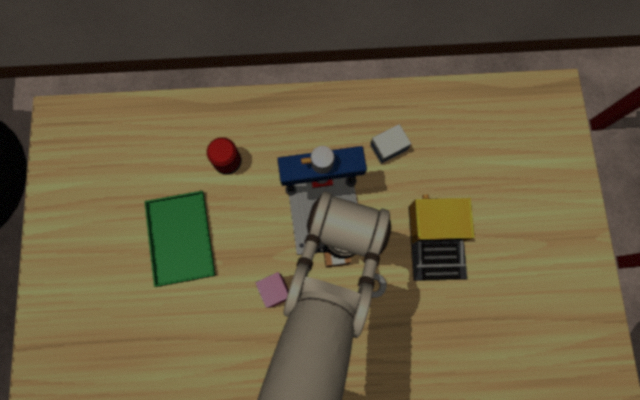

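The carton has tipped: its tape end shows at (340,262) in the top view. I back off, open the gripper and look again.

Emit:
move_arm(motion=[[[1,-40,0,20,0,0,0],[1,-80,0,40,0,0,0],[1,-120,0,60,0,0,0],[1,-150,0,80,0,0,0],[1,-150,0,80,0,0,0]]])

```text
time_s: 3.22
tcp_pos: [0.3229, -0.0484, 0.2146]
tcp_rot: [[0.997, 0.083, 0.01], [0.083, -0.997, -0.007], [0.009, 0.007, -1.0]]
ft_force: [0.9, 0.0, 0.9]
gripper_width: 0.0608
```

```bash
python3 -c "
from h import *
p,d=snap('top','t3')
s,_=snap('scene','s3')
cv2.imwrite('pics/t3c.png',cv2.convertScaleAbs(cv2.resize(p[140:290,260:460,::-1],None,fx=4,fy=4,interpolation=2),alpha=1.4))
cv2.imwrite('pics/s3c.png',cv2.convertScaleAbs(cv2.resize(s[140:270,215:375,::-1],None,fx=4,fy=4,interpolation=2),alpha=1.4))
"
```

```text
(no output)
```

View pics/t3c.png

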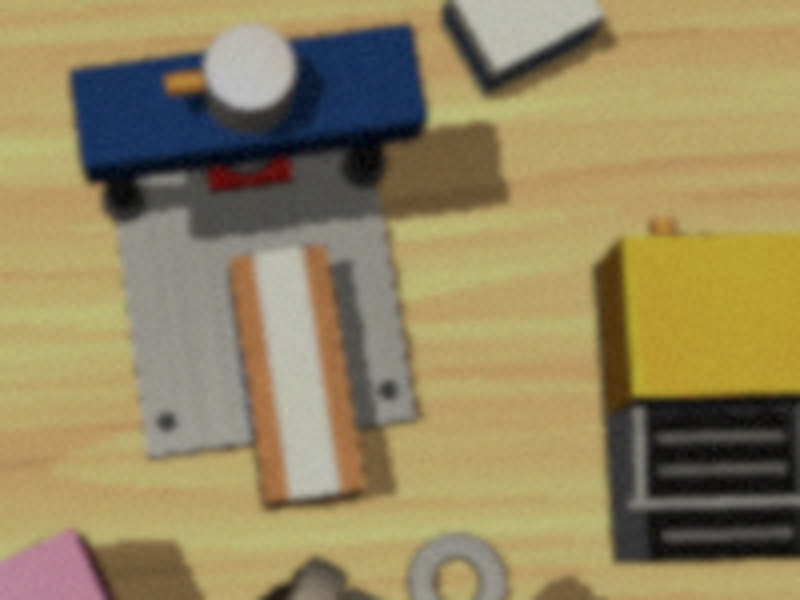

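View pics/s3c.png

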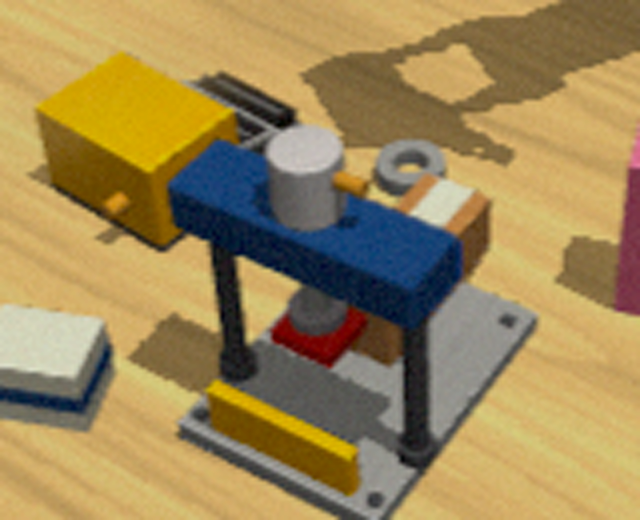

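The carton lies flat with the tape up, its near edge at crop (262–365, 500). I measure it against the press.

```bash
cat > mc.py <<'E'
from h import *
import sys
from ov import PRESS
def carton(fn,z0=.073,seed=None,tol=.012,o=PRESS[0],yaw=PRESS[1]):
    A=np.load(fn+'.npz');P=cloud('top',A['d']);z=cv2.medianBlur(P[...,2].astype(np.float32),3)
    m=abs(z-z0)<tol; n,l=cv2.connectedComponents(m.astype(np.uint8),connectivity=4); m=l==l[seed[1],seed[0]]
    Q=rayplane('top',z0)[m][:,:2]*1000; r=cv2.minAreaRect(Q.astype(np.float32))
    print('world c',np.round(r[0],1),np.round(r[1],1),round(r[2],2),m.sum())
    c,s=np.cos(np.radians(yaw)),np.sin(np.radians(yaw)); d=np.array(r[0])-o
    print('in frame',np.round([c*d[0]+s*d[1],-s*d[0]+c*d[1]],1))
    return m,r
if __name__=='__main__':
    m,r=carton('t3',seed=(332,235))
    # deck edge lines at z=18
    A=np.load('t3.npz');p=A['p'].astype(int);Q=rayplane('top',.018)*1000
    hsv=cv2.cvtColor(A['p'],cv2.COLOR_RGB2HSV);S=hsv[...,1]
    L=[];Rr=[]
    for v in range(200,248,1):
        row=S[v]; g=row<60
        us=np.where(g[280:370])[0]+280
        L.append(Q[v,us.min(),:2]); Rr.append(Q[v,us.max(),:2])
    for lab,E in(('L',L),('R',Rr)):
        E=np.array(E);f=np.polyfit(E[:,0],E[:,1],1);res=E[:,1]-np.polyval(f,E[:,0]);k=abs(res)<3;f=np.polyfit(E[k,0],E[k,1],1)
        print(lab,'yaw',np.degrees(np.arctan(f[0])),'y at x=570',np.polyval(f,570),k.sum())
    N=[]
    for u in list(range(302,322))+list(range(354,360)):
        vs=np.where(S[225:262,u]<60)[0]+225
        N.append(Q[vs.max(),u,:2])
    N=np.array(N);f=np.polyfit(N[:,1],N[:,0],1);print('near edge yaw',-np.degrees(np.arctan(f[0])),'x at y=-30.7',np.polyval(f,-30.7))
E
python3 mc.py
```

```text
world c [517.8 -39. ] [150.7  60.6] 4.85 1572
in frame [ 34.  -11.2]
L yaw 4.836404001742633 y at x=570 59.493814428526925 48
R yaw 4.68591565436889 y at x=570 -107.77987501559187 27
near edge yaw 4.676034129650183 x at y=-30.7 485.9553201050997
```

Emit:
move_arm(motion=[[[1,40,2,-10,0,0,0],[1,80,3,-30,0,0,0],[1,115,4,-60,0,0,0],[1,135,4.5,-95,0,0,0],[1,136,4.5,-120,0,0,0],[1,136,4.5,-120,0,0,0]]])

```text
time_s: 3.82
tcp_pos: [0.4561, -0.0408, 0.0809]
tcp_rot: [[0.996, 0.085, -0.016], [0.085, -0.996, 0.006], [-0.015, -0.007, -1.0]]
ft_force: [-0.6, 0.9, -1.0]
gripper_width: 0.0857
```

```bash
python3 -c "
from h import *
s=manip.read_state();print(s['tcp_pos'],s['tcp_rot'],s['gripper_width'],s['ft_force'])"
```

```text
[ 0.45608031 -0.04084365  0.08092955] [[ 0.99629345  0.08460206 -0.01555146]
 [ 0.08470342 -0.99638828  0.00597785]
 [-0.01498955 -0.00727296 -0.9998612 ]] 0.08569140919117835 [-0.63509182  0.94738824 -0.97534218]
```

Emit:
move_arm(motion=[[[1,0,0,0,0,0,0],[1,0,0,0,0,0,0]]])

```text
time_s: 3.98
tcp_pos: [0.4604, -0.0431, 0.0896]
tcp_rot: [[0.996, 0.084, -0.001], [0.084, -0.996, 0.0], [-0.001, -0.001, -1.0]]
ft_force: [0.2, 0.0, 0.5]
gripper_width: 0.0851
```

Emit:
move_arm(motion=[[[1,1,-1,-20,0,0,0],[1,1,-1,-40,0,0,0],[1,1,-1,-50,0,0,0],[1,1,-1,-50,0,0,0],[0,1,-1,-50,0,0,0],[0,1,-1,-50,0,0,0],[0,1,-1,-50,0,0,0],[0,1,-1,-50,0,0,0]]], squeeze=30)

```text
time_s: 4.65
tcp_pos: [0.4625, -0.0447, 0.0415]
tcp_rot: [[0.996, 0.084, 0.003], [0.084, -0.996, -0.001], [0.002, 0.001, -1.0]]
ft_force: [-3.0, 0.2, 7.2]
gripper_width: 0.0598
```

Emit:
move_arm(motion=[[[0,0,0,0,0,0,0],[0,0,0,0,0,0,0]]])

```text
time_s: 4.82
tcp_pos: [0.4625, -0.0447, 0.0415]
tcp_rot: [[0.996, 0.084, 0.002], [0.084, -0.996, -0.001], [0.002, 0.001, -1.0]]
ft_force: [-1.5, 1.5, 7.7]
gripper_width: 0.0595
```

Emit:
move_arm(motion=[[[0,5,6,0.5,0,0,0],[0,11,12.3,0.5,0,0,0],[0,24,13.4,0.5,0,0,0],[0,37,14.5,0.5,0,0,0],[0,50,15.6,0.5,0,0,0],[0,63,16.7,0.5,0,0,0],[0,75,17.7,0.5,0,0,0],[0,85,18.5,0.5,0,0,0]]])

```text
time_s: 5.48
tcp_pos: [0.5461, -0.0258, 0.0415]
tcp_rot: [[0.996, 0.085, -0.003], [0.085, -0.996, -0.001], [-0.003, 0.0, -1.0]]
ft_force: [-11.8, -0.4, 13.1]
gripper_width: 0.0599
```

```bash
python3 -c "
from h import *
p,d=snap('top','t4')
s,_=snap('scene','s4')
cv2.imwrite('pics/t4c.png',cv2.convertScaleAbs(cv2.resize(p[140:290,260:460,::-1],None,fx=4,fy=4,interpolation=2),alpha=1.4))
cv2.imwrite('pics/s4c.png',cv2.convertScaleAbs(cv2.resize(s[140:270,215:375,::-1],None,fx=4,fy=4,interpolation=2),alpha=1.4))
print(manip.read_state()['tcp_pos'],manip.read_state()['ft_force'])
"
```

```text
[ 0.54831648 -0.02590718  0.04151772] [1.57564729 0.19741446 2.28612637]
```

View pics/s4c.png

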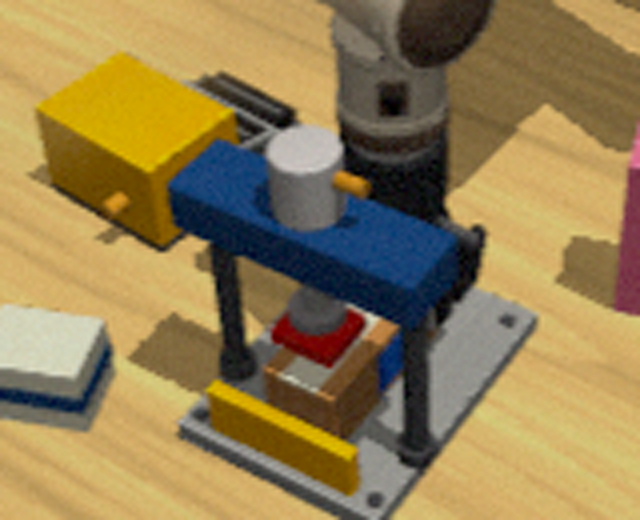

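The carton is under the stamp, still about 15 mm short of the fence. I go on slowly and watch the force.

Emit:
move_arm(motion=[[[0,4,0.3,0,0,0,0],[0,8,0.7,0,0,0,0],[0,11,0.9,0,0,0,0],[0,13,1.1,0,0,0,0],[0,13,1.1,0,0,0,0]]])

```text
time_s: 6.0
tcp_pos: [0.5585, -0.0249, 0.0415]
tcp_rot: [[0.996, 0.084, -0.002], [0.084, -0.996, -0.001], [-0.002, 0.0, -1.0]]
ft_force: [-8.0, -0.8, 11.9]
gripper_width: 0.06
```

Emit:
move_arm(motion=[[[0,1,0.1,0,0,0,0],[0,2,0.2,0,0,0,0],[0,2,0.2,0,0,0,0]]])

```text
time_s: 6.25
tcp_pos: [0.5601, -0.0247, 0.0415]
tcp_rot: [[0.996, 0.084, -0.003], [0.084, -0.996, -0.001], [-0.003, 0.0, -1.0]]
ft_force: [-10.1, -0.5, 12.9]
gripper_width: 0.0599
```

Emit:
move_arm(motion=[[[0,1,0.1,0,0,0,0],[0,2,0.2,0,0,0,0],[0,2,0.2,0,0,0,0]]])

```text
time_s: 6.5
tcp_pos: [0.5621, -0.0245, 0.0415]
tcp_rot: [[0.996, 0.084, -0.003], [0.084, -0.996, -0.001], [-0.003, 0.0, -1.0]]
ft_force: [-8.9, -0.9, 13.3]
gripper_width: 0.0597
```

Emit:
move_arm(motion=[[[0,1,0.1,0,0,0,0],[0,2,0.2,0,0,0,0],[0,2,0.2,0,0,0,0]]])

```text
time_s: 6.75
tcp_pos: [0.564, -0.0243, 0.0415]
tcp_rot: [[0.996, 0.084, -0.003], [0.084, -0.996, -0.001], [-0.003, 0.0, -1.0]]
ft_force: [-10.6, -0.6, 12.3]
gripper_width: 0.0596
```

Emit:
move_arm(motion=[[[0,1,0.1,0,0,0,0],[0,2,0.2,0,0,0,0],[0,2,0.2,0,0,0,0]]])

```text
time_s: 7.0
tcp_pos: [0.564, -0.0243, 0.0414]
tcp_rot: [[0.996, 0.085, -0.008], [0.085, -0.996, -0.001], [-0.009, 0.0, -1.0]]
ft_force: [-18.9, -3.4, 19.7]
gripper_width: 0.0598
```

```bash
python3 -c "
from h import *
s,_=snap('scene','s5')
cv2.imwrite('pics/s5c.png',cv2.convertScaleAbs(cv2.resize(s[200:270,255:345,::-1],None,fx=8,fy=8,interpolation=2),alpha=1.4))
print(manip.read_state()['tcp_pos'],manip.read_state()['ft_force'])
"
```

```text
[ 0.56403301 -0.02426377  0.04141579] [-18.34252108  -2.29888062  19.86950316]
```

View pics/s5c.png

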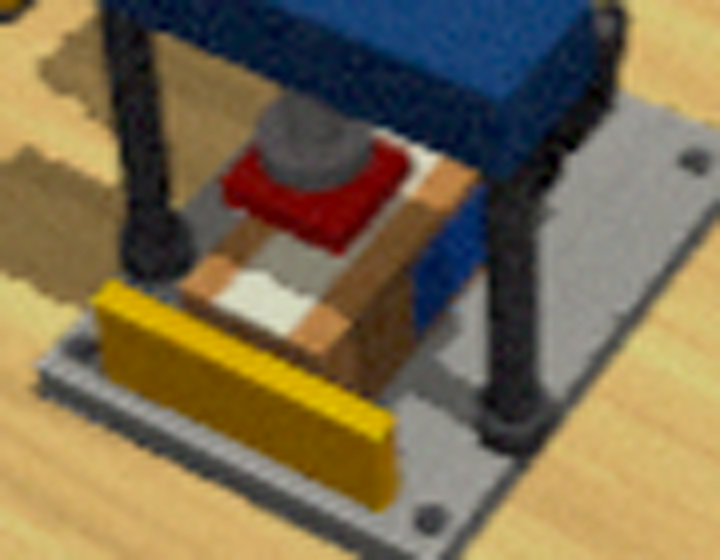

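Run:
```python
from h import *
i=manip.camera_info('scene');K=np.array(i['intrinsics']);R=cv2.Rodrigues(np.array(i['rvec'],float))[0];t=np.array(i['tvec']).ravel()
o=(483.3,-31.0);yaw=np.radians(4.8);c,s=np.cos(yaw),np.sin(yaw)
def f(X,Y,z):
    u=255+(X+.5)/8-.5;v=200+(Y+.5)/8-.5;r=np.array([(u-K[0,2])/K[0,0],(v-K[1,2])/K[1,1],1])@R;C=-R.T@t;p=(C+(z/1000-C[2])/r[2]*r)[:2]*1000-o
    return np.round([c*p[0]+s*p[1],-s*p[0]+c*p[1]],1)
for n,a in dict(fenceL_bot=(105,375,18),fenceL_top=(93,293,42),fenceR_top=(392,432,42),fR_bot=(385,510,18),cartL=(180,290,73),cartR=(325,352,73),tapeL=(213,300,73),tapeR=(290,335,73),deckFL=(38,370,18),deckhole=(430,520,18),hole2=(85,348,18)).items(): print(n,f(*a))
```

```text
fenceL_bot [222.1 -59.4]
fenceL_top [208.8 -71.8]
fenceR_top [206.1  54.3]
fR_bot [220.2  59.6]
cartL [212.3 -27.5]
cartR [209.4  30.9]
tapeL [210.1 -15.1]
tapeR [209.4  16.5]
deckFL [232.7 -81.4]
deckhole [215.7  75.1]
hole2 [215.7 -73.2]
```

The carton is home: the arm stopped against the fence with the force up to 19 N. The scene view puts it within about 1 mm of centre and straight. I release, rise and check.

Emit:
move_arm(motion=[[[1,0,0,0,0,0,0],[1,0,0,0,0,0,0],[1,0,0,0,0,0,0],[1,0,0,0,0,0,0],[1,0,0,20,0,0,0],[1,0,0,50,0,0,0],[1,-35,0,65,0,0,0],[1,-75,0,75,0,0,0]]])

```text
time_s: 7.72
tcp_pos: [0.4948, -0.0247, 0.1181]
tcp_rot: [[0.996, 0.084, 0.006], [0.084, -0.996, -0.002], [0.006, 0.002, -1.0]]
ft_force: [-0.1, -0.3, 0.7]
gripper_width: 0.0854
```

Emit:
move_arm(motion=[[[0,-40,0,30,0,0,0],[0,-80,0,60,0,0,0],[0,-120,0,80,0,0,0],[0,-140,0,80,0,0,0],[0,-140,0,80,0,0,0]]])

```text
time_s: 8.13
tcp_pos: [0.3495, -0.0236, 0.198]
tcp_rot: [[0.996, 0.084, 0.006], [0.084, -0.996, -0.004], [0.006, 0.004, -1.0]]
ft_force: [0.0, -0.3, 0.1]
gripper_width: 0.0256
```

```bash
python3 -c "
from h import *
p,d=snap('top','t6')
s,_=snap('scene','s6')
cv2.imwrite('pics/t6c.png',cv2.convertScaleAbs(cv2.resize(p[140:260,270:390,::-1],None,fx=5,fy=5,interpolation=2),alpha=1.4))
print(manip.read_state()['tcp_pos'],manip.read_state()['ft_force'])
"
```

```text
[ 0.35238848 -0.0240576   0.19633017] [ 0.40549888  0.67900348 -0.01916602]
```

View pics/t6c.png

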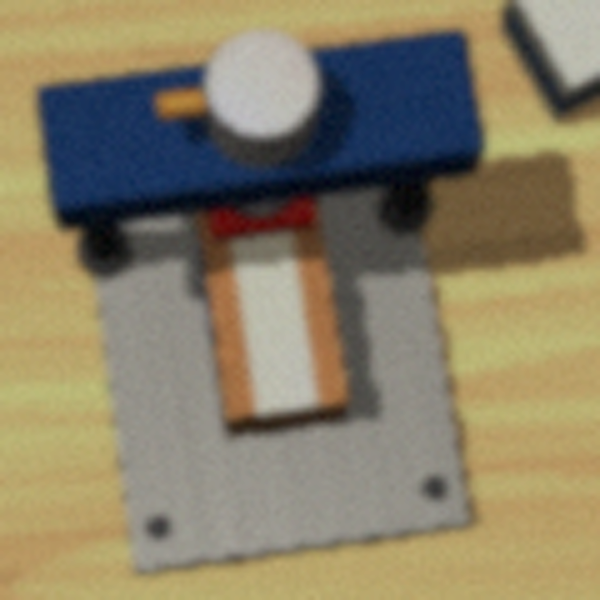

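View pics/s6.png

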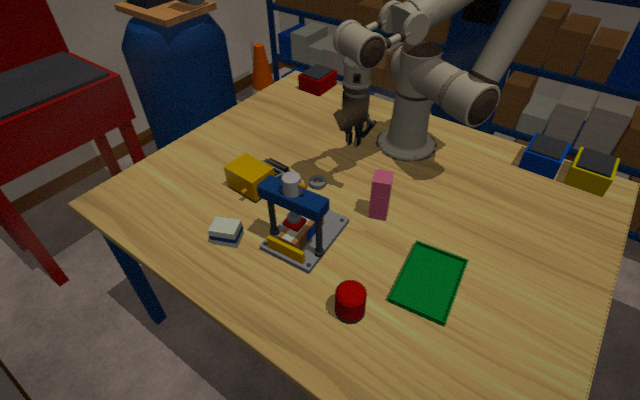

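Run:
```python
from h import *
A=np.load('t6.npz');p=A['p'];hsv=cv2.cvtColor(p,cv2.COLOR_RGB2HSV).astype(int)
o=np.array((483.3,-31.0));yaw=np.radians(4.8);c,s=np.cos(yaw),np.sin(yaw)
def fr(Q): d=Q[...,:2]*1000-o; return np.stack([c*d[...,0]+s*d[...,1],-s*d[...,0]+c*d[...,1]],-1)
F=fr(rayplane('top',.073));D=fr(rayplane('top',.018))
P=cloud('top',A['d']);z=cv2.medianBlur(P[...,2].astype(np.float32),3)
m=(abs(z-.073)<.012)&(F[...,0]<140)&(F[...,0]>30)&(abs(F[...,1])<60)
L=[];R=[];
for v in range(194,218):
    u=np.where(m[v])[0]
    if len(u)<20: continue
    a=(F[v,u.min()]+F[v,u.min()-1])/2;b=(F[v,u.max()]+F[v,u.max()+1])/2
    L.append(a);R.append(b)
L=np.array(L);R=np.array(R)
for E in(L,R):
    f=np.polyfit(E[:,0],E[:,1],1);print('edge slope deg',np.degrees(np.arctan(f[0])),'y at x=100',np.polyval(f,100),'at 135',np.polyval(f,135))
near=[]
for u in range(320,337):
    v=np.where(m[:,u])[0]; near.append((F[v.max(),u]+F[v.max()+1,u])/2)
near=np.array(near);print('near end x',near[:,0].mean(), 'slope',-np.degrees(np.arctan(np.polyfit(near[:,1],near[:,0],1)[0])))
# deck sides
for v in (200,210,220,230,240):
    g=(hsv[v,:,1]<60)&(abs(D[v,:,1])<100); u=np.where(g)[0]; print(v,(D[v,u.min(),1]+D[v,u.min()-1,1])/2,(D[v,u.max(),1]+D[v,u.max()+1,1])/2)
# red pad
r=((hsv[...,0]<8)|(hsv[...,0]>172))&(hsv[...,1]>150); Fp=fr(rayplane('top',.103)); k=r&(abs(Fp[...,1])<50)&(abs(Fp[...,0]-150)<30)
print('pad y',Fp[k][:,1].min(),Fp[k][:,1].max())
```

```text
edge slope deg 0.9897545189972814 y at x=100 30.49026926186177 at 135 31.09493603876186
edge slope deg -0.34054522509875035 y at x=100 -29.844317319705763 at 135 -30.05234700943324
near end x 59.86799147615683 slope 0.33766070188843794
200 83.49712559329151 -85.77266981399757
210 84.36489812610422 -84.09768923324759
220 85.2244438292812 -84.94256230802279
230 83.58673768866733 -85.77947364476341
240 84.44187269601518 -84.12804127855958
pad y -25.334707231637104 25.042084866141302
```

Near end at press x = 59.9 mm (target 60), sideways offset 0.4 mm, straight within noise. Next is the pedal.

Run:
```python
from h import *
from scipy.spatial.transform import Rotation as Ro
s=manip.read_state();R=s['tcp_rot'];print(s['tcp_pos'])
T=Ro.from_euler('ZY',[-1.9,-45],degrees=True).as_matrix()@np.diag([1,-1,-1.]);print(T)
print(Ro.from_matrix(T@Ro.from_euler('Z',4.8,degrees=True).as_matrix().T@np.linalg.inv(np.eye(3))).as_rotvec(), Ro.from_matrix(T@R.T).as_rotvec())
```

```text
[ 0.35238848 -0.0240576   0.19633017]
[[ 7.06718025e-01 -3.31551784e-02  7.06718025e-01]
 [-2.34442515e-02 -9.99450216e-01 -2.34442515e-02]
 [ 7.07106781e-01  1.73472348e-18 -7.07106781e-01]]
[2.86092902 0.07241778 1.18338955] [ 0.02150498 -0.78115187 -0.10936567]
```

Emit:
move_arm(motion=[[[0,97,-276,-30,0.02,-0.784,-0.11],[0,97,-276,-30,0.02,-0.784,-0.11],[0,97,-276,-30,0.02,-0.784,-0.11],[0,97,-276,-30,0.02,-0.784,-0.11],[0,97,-276,-30,0.02,-0.784,-0.11],[0,97,-276,-30,0.02,-0.784,-0.11],[0,97,-276,-30,0.02,-0.784,-0.11],[0,97,-276,-30,0.02,-0.784,-0.11]]])

```text
time_s: 8.9
tcp_pos: [0.4479, -0.3036, 0.1613]
tcp_rot: [[0.707, -0.04, 0.706], [-0.032, -0.999, -0.025], [0.706, -0.005, -0.708]]
ft_force: [0.4, 1.0, 0.5]
gripper_width: -0.0
```

Emit:
move_arm(motion=[[[0,0,0,0,0,0,0],[0,0,0,0,0,0,0],[0,0,0,0,0,0,0]]])

```text
time_s: 9.15
tcp_pos: [0.4494, -0.2991, 0.1642]
tcp_rot: [[0.709, -0.031, 0.705], [-0.024, -1.0, -0.02], [0.705, -0.002, -0.709]]
ft_force: [-0.5, -0.2, -0.1]
gripper_width: -0.0
```

```bash
cat > st.py <<'E'
from h import *
from scipy.spatial.transform import Rotation as Ro
s=manip.read_state();R=s['tcp_rot'];print(s['time_s'],s['tcp_pos']*1000,s['q'],s['ft_force'])
T=Ro.from_euler('ZY',[-1.9,-45],degrees=True).as_matrix()@np.diag([1,-1,-1.])
print('rotvec to go',Ro.from_matrix(T@R.T).as_rotvec())
d=s['tcp_pos'][:2]*1000-np.array((489,-301));a=np.radians(-1.9);print('pedal frame',np.cos(a)*d[0]+np.sin(a)*d[1],-np.sin(a)*d[0]+np.cos(a)*d[1],s['tcp_pos'][2]*1000)
E
python3 st.py
```

```text
9.15 [ 449.43989614 -299.07241219  164.20398407] [-1.20157165 -0.16010506  2.26613368  0.94406192  0.93121452 -0.15090397] [-0.53684913 -0.24942439 -0.10902989]
rotvec to go [-0.00225711 -0.0028827  -0.00201603]
pedal frame -39.60226386709911 0.6149057493335333 164.20398406810887
```

Good. I go down to the approach pose and take a look before entering.

Emit:
move_arm(motion=[[[0,0,-0.5,-30,0,0,0],[0,0,-0.5,-55,0,0,0],[0,0,-0.5,-63,0,0,0],[0,6,-0.5,-68,0,0,0],[0,6,-0.5,-68,0,0,0]]])

```text
time_s: 9.57
tcp_pos: [0.456, -0.2989, 0.0967]
tcp_rot: [[0.708, -0.031, 0.705], [-0.023, -1.0, -0.021], [0.706, -0.001, -0.709]]
ft_force: [1.0, 0.3, 0.6]
gripper_width: -0.0004
```

```bash
python3 st.py; python3 -c "
from h import *
p,d=snap('top','t7')
s,_=snap('scene','s7')
cv2.imwrite('pics/t7c.png',cv2.convertScaleAbs(cv2.resize(p[170:300,380:500,::-1],None,fx=5,fy=5,interpolation=2)[:600],alpha=1.4))
cv2.imwrite('pics/s7c.png',cv2.convertScaleAbs(cv2.resize(s[100:220,200:340,::-1],None,fx=5,fy=5,interpolation=2),alpha=1.4))
"
```

```text
9.5667 [ 456.01808658 -298.88697833   96.68674472] [-1.18494337  0.01622469  2.27526791  1.08069068  0.82109425 -0.34821325] [0.99985237 0.30783926 0.61065307]
rotvec to go [-0.00132767 -0.00196785 -0.00257679]
pedal frame -33.033838103867076 1.018338742204727 96.68674471890948
```

View pics/s7c.png

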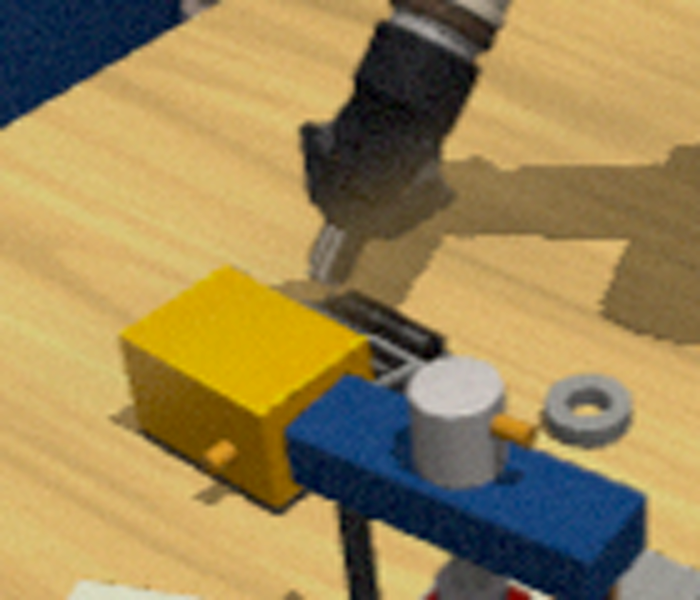

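View pics/t7c.png

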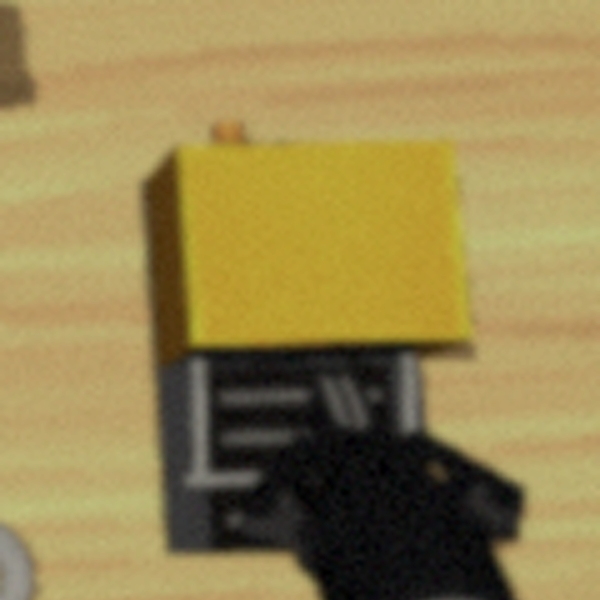

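Emit:
move_arm(motion=[[[0,10,-0.5,-12,0,0,0],[0,20,-1,-22,0,0,0],[0,28,-1.5,-30,0,0,0],[0,33,-2,-36,0,0,0],[0,33,-2,-36,0,0,0]]])

```text
time_s: 10.08
tcp_pos: [0.4892, -0.3023, 0.0617]
tcp_rot: [[0.708, -0.031, 0.706], [-0.021, -1.0, -0.022], [0.706, 0.001, -0.708]]
ft_force: [0.2, 0.3, 0.9]
gripper_width: 0.0001
```

```bash
python3 st.py
```

```text
10.0833 [ 489.15374018 -302.27932489   61.6693352 ] [-1.10847245  0.17127301  2.20693075  1.19223451  0.73319441 -0.43007473] [0.22083882 0.25258598 0.91017167]
rotvec to go [ 0.00089317 -0.00108285 -0.00226676]
pedal frame 0.196071899364081 -1.273524257003055 61.66933519888592
```

Clear so far. I continue to contact.

Emit:
move_arm(motion=[[[0,3,0,-3,0,0,0],[0,6,0,-6,0,0,0],[0,7,0,-8,0,0,0],[0,7,0,-8,0,0,0]]])

```text
time_s: 10.42
tcp_pos: [0.4954, -0.3024, 0.0533]
tcp_rot: [[0.708, -0.032, 0.706], [-0.022, -0.999, -0.023], [0.706, 0.0, -0.708]]
ft_force: [0.2, 0.6, 0.3]
gripper_width: -0.0002
```

```bash
python3 st.py
```

```text
10.4167 [ 495.37423049 -302.35262619   53.29571263] [-1.09404567  0.20344721  2.19338162  1.21808979  0.71670462 -0.44947606] [0.22952638 0.55945776 0.34568962]
rotvec to go [ 0.00030646 -0.0015076  -0.00104112]
pedal frame 6.415572601231521 -1.1405437865884864 53.29571262571017
```

Emit:
move_arm(motion=[[[0,1,0,-3,0,0,0],[0,2,0,-6,0,0,0],[0,2,0,-9,0,0,0],[0,2,0,-9,0,0,0]]])

```text
time_s: 10.75
tcp_pos: [0.4977, -0.3027, 0.0446]
tcp_rot: [[0.707, -0.033, 0.707], [-0.023, -0.999, -0.023], [0.707, -0.0, -0.707]]
ft_force: [-1.2, 1.2, 5.8]
gripper_width: 0.0001
```

```bash
python3 st.py
```

```text
10.75 [ 497.68994671 -302.71903614   44.57914323] [-1.08986649  0.23165472  2.18646672  1.2452783   0.70751293 -0.47957499] [-1.18478852  1.24997554  5.81187849]
rotvec to go [-4.84731772e-05 -1.46146661e-04 -5.27969381e-04]
pedal frame 8.742164062690007 -1.4299743034048191 44.579143230839904
```

Contact: 5.8 N upward, so the treadle is moving. I go on down to the stop.

Emit:
move_arm(motion=[[[0,0,0,-3,0,0,0],[0,0,0,-6,0,0,0],[0,0,0,-6,0,0,0]]])

```text
time_s: 11.0
tcp_pos: [0.4983, -0.3028, 0.0397]
tcp_rot: [[0.705, -0.032, 0.708], [-0.022, -0.999, -0.022], [0.709, -0.0, -0.706]]
ft_force: [-6.5, 3.6, 13.2]
gripper_width: -0.0001
```

Emit:
move_arm(motion=[[[0,0,0,-2,0,0,0],[0,0,0,-3,0,0,0],[0,0,0,-3,0,0,0]]])

```text
time_s: 11.25
tcp_pos: [0.4987, -0.3029, 0.0382]
tcp_rot: [[0.704, -0.03, 0.71], [-0.021, -1.0, -0.022], [0.71, 0.0, -0.704]]
ft_force: [-19.3, 8.6, 30.2]
gripper_width: 0.0
```

```bash
python3 st.py; python3 -c "
from h import *
s,_=snap('scene','s8')
cv2.imwrite('pics/s8c.png',cv2.convertScaleAbs(cv2.resize(s[130:270,220:380,::-1],None,fx=4,fy=4,interpolation=2),alpha=1.4))
"
```

```text
11.25 [ 498.70740912 -302.92681753   38.24779283] [-1.09049687  0.25283051  2.18283544  1.26963651  0.70603496 -0.51145207] [-19.3472069    8.55030659  30.19909802]
rotvec to go [ 0.00048892  0.00445616 -0.00307027]
pedal frame 9.765956120940428 -1.6039073138210314 38.24779283390018
```

View pics/s8c.png

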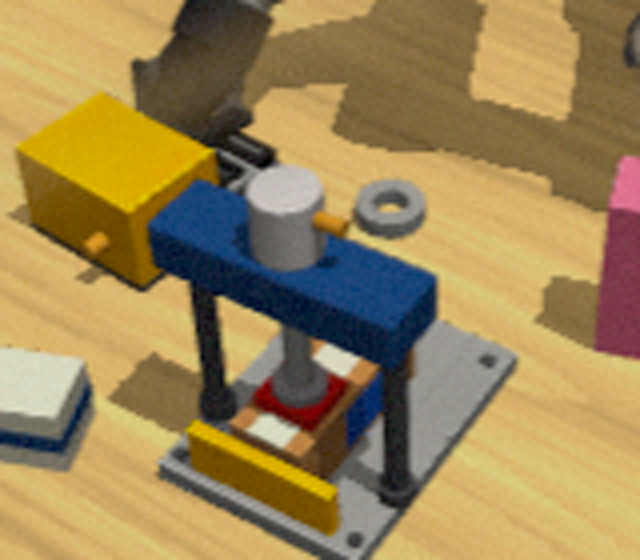

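Emit:
move_arm(motion=[[[0,-1,0,0,0,0,0],[0,-1.5,0,-0.5,0,0,0],[0,-1.5,0,-0.5,0,0,0]]])

```text
time_s: 11.55
tcp_pos: [0.4983, -0.3029, 0.0385]
tcp_rot: [[0.702, -0.03, 0.711], [-0.021, -1.0, -0.021], [0.712, -0.0, -0.702]]
ft_force: [-3.7, 6.7, 22.0]
gripper_width: -0.0001
```

```bash
python3 st.py
```

```text
11.55 [ 498.30029389 -302.90726216   38.47151392] [-1.09255109  0.25239939  2.18418744  1.27214959  0.70851451 -0.51527326] [-3.71057404  6.74674926 22.03451141]
rotvec to go [ 0.00015734  0.00665862 -0.0033244 ]
pedal frame 9.358416350254886 -1.5978606755329114 38.471513919872656
```

Emit:
move_arm(motion=[[[0,-0.5,0,-1,0,0,0],[0,-0.5,0,-1.5,0,0,0],[0,-0.5,0,-1.5,0,0,0],[0,-0.5,0,-1.5,0,0,0]]])

```text
time_s: 11.88
tcp_pos: [0.4984, -0.303, 0.0382]
tcp_rot: [[0.7, -0.029, 0.713], [-0.02, -1.0, -0.021], [0.713, 0.0, -0.701]]
ft_force: [-10.2, 9.9, 33.6]
gripper_width: 0.0003
```

```bash
python3 st.py; python3 -c "
from h import *
s,_=snap('scene','s9')
cv2.imwrite('pics/s9c.png',cv2.convertScaleAbs(cv2.resize(s[200:270,255:345,::-1],None,fx=8,fy=8,interpolation=2),alpha=1.4))
"
```

```text
11.8833 [ 498.43804841 -302.99922477   38.20703711] [-1.09366335  0.25442343  2.184005    1.27610888  0.71044407 -0.52121387] [-10.22493245   9.92532318  33.56942523]
rotvec to go [ 0.00042731  0.00895355 -0.00455729]
pedal frame 9.499144176013719 -1.6852054536337693 38.20703710571879
```

View pics/s9c.png

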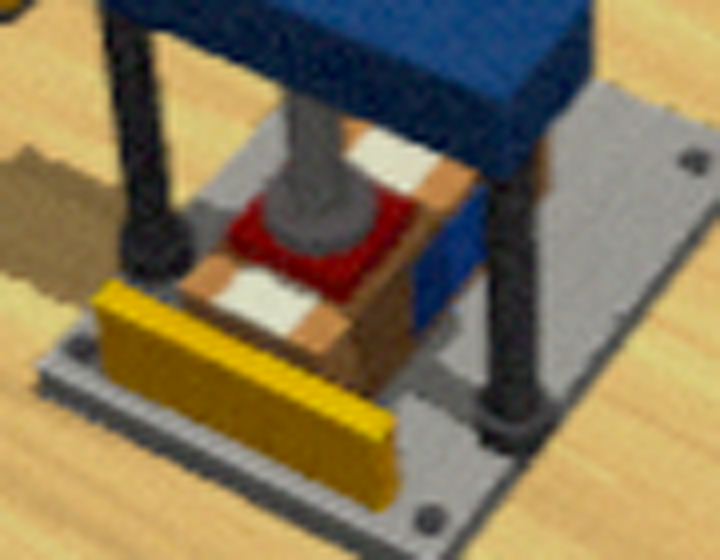

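Hard stop: 11.5 N more force gave only 0.3 mm, and the stamp sits on the carton, which hasn't moved. I release the treadle and back out along the tool axis.

Emit:
move_arm(motion=[[[0,0,0,5,0,0,0],[0,-1,0,10,0,0,0],[0,-4,0,16,0,0,0],[0,-10,0,22,0,0,0],[0,-25,0,36,0,0,0],[0,-45,0,55,0,0,0],[0,-65,0,80,0,0,0],[0,-80,0,110,0,0,0]]])

```text
time_s: 12.6
tcp_pos: [0.4133, -0.3008, 0.1418]
tcp_rot: [[0.71, -0.033, 0.703], [-0.026, -0.999, -0.021], [0.704, -0.004, -0.711]]
ft_force: [1.1, -0.8, 0.7]
gripper_width: 0.0002
```

```bash
python3 -c "
from h import *
from scipy.spatial.transform import Rotation as Ro
s=manip.read_state();print(s['tcp_pos'],s['q'],s['ft_force']);R=s['tcp_rot']
T=Ro.from_euler('Z',4.8,degrees=True).as_matrix()@np.diag([1,-1,-1.]);print(Ro.from_matrix(T@R.T).as_rotvec())
s,_=snap('scene','s10')
cv2.imwrite('pics/s10c.png',cv2.convertScaleAbs(cv2.resize(s[130:270,220:380,::-1],None,fx=4,fy=4,interpolation=2),alpha=1.4))
"
```

```text
[ 0.41330061 -0.30084454  0.14179693] [-1.30011703 -0.17398759  2.33100067  0.9537342   0.96889123 -0.2576959 ] [ 1.11948174 -0.78776438  0.74621548]
[-0.02347138  0.78059348  0.11233663]
```

View pics/s10c.png

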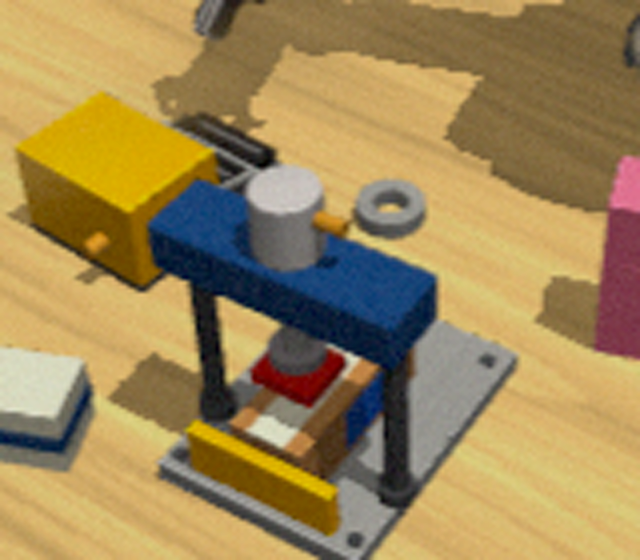

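The stamp is up again and the carton undisturbed. I return to pull it out.

Emit:
move_arm(motion=[[[0,0,60,10,-0.023,0.782,0.112],[0,37,267,10,-0.023,0.782,0.112],[1,37,267,10,-0.023,0.782,0.112],[1,37,267,10,-0.023,0.782,0.112],[1,37,267,10,-0.023,0.782,0.112],[1,37,267,10,-0.023,0.782,0.112],[1,37,267,10,-0.023,0.782,0.112],[1,37,267,10,-0.023,0.782,0.112]]])

```text
time_s: 13.32
tcp_pos: [0.453, -0.0335, 0.1542]
tcp_rot: [[0.996, 0.088, -0.001], [0.088, -0.996, -0.006], [-0.001, 0.006, -1.0]]
ft_force: [0.3, 0.2, 0.1]
gripper_width: 0.0721
```

Emit:
move_arm(motion=[[[1,0,0,0,0,0,0],[1,0,0,0,0,0,0],[1,0,0,0,0,0,0]]])

```text
time_s: 13.57
tcp_pos: [0.4518, -0.0355, 0.1525]
tcp_rot: [[0.996, 0.087, 0.001], [0.087, -0.996, -0.002], [0.001, 0.002, -1.0]]
ft_force: [-0.7, -1.5, -0.3]
gripper_width: 0.0855
```

Emit:
move_arm(motion=[[[1,36,4,-14,0,0,-0.003],[1,72,8,-28,0,0,-0.003],[1,100,11,-42,0,0,-0.003],[1,108.5,11,-55,0,0,-0.003],[1,108.5,11,-80,0,0,-0.003],[1,108.5,11,-100,0,0,-0.003],[1,108.5,11,-110,0,0,-0.003],[1,108.5,11,-110,0,0,-0.003]]])

```text
time_s: 14.23
tcp_pos: [0.5579, -0.026, 0.0406]
tcp_rot: [[0.997, 0.08, -0.003], [0.08, -0.997, -0.0], [-0.003, 0.0, -1.0]]
ft_force: [-0.7, 0.7, 0.1]
gripper_width: 0.0856
```

Emit:
move_arm(motion=[[[0,0,0,0,0,0,0],[0,0,0,0,0,0,0],[0,0,0,0,0,0,0],[0,0,0,0,0,0,0],[0,0,0,0,0,0,0]]])

```text
time_s: 14.65
tcp_pos: [0.5617, -0.0252, 0.0452]
tcp_rot: [[0.997, 0.083, 0.004], [0.083, -0.997, -0.003], [0.004, 0.004, -1.0]]
ft_force: [-4.0, -2.8, 7.1]
gripper_width: 0.059
```

Emit:
move_arm(motion=[[[0,-6,-0.5,0,0,0,0],[0,-18,-1.5,0,0,0,0],[0,-30,-2.5,0,0,0,0],[0,-42,-3.5,0,0,0,0],[0,-54,-4.5,0,0,0,0],[0,-66,-5.5,0,0,0,0],[0,-75,-6.3,0,0,0,0],[0,-75,-6.3,0,0,0,0]]])

```text
time_s: 15.32
tcp_pos: [0.4864, -0.0312, 0.0451]
tcp_rot: [[0.996, 0.084, 0.006], [0.084, -0.997, -0.003], [0.006, 0.004, -1.0]]
ft_force: [-1.4, -0.4, 10.4]
gripper_width: 0.0598
```

Emit:
move_arm(motion=[[[1,0,0,0,0,0,0],[1,0,0,0,0,0,0],[1,0,0,0,0,0,0],[1,0,0,0,0,0,0],[1,0,0,30,0,0,0],[1,0,0,60,0,0,0],[1,0,0,65,0,0,0],[1,0,0,65,0,0,0]]])

```text
time_s: 15.98
tcp_pos: [0.4875, -0.0312, 0.1104]
tcp_rot: [[0.996, 0.084, 0.007], [0.084, -0.996, -0.003], [0.006, 0.004, -1.0]]
ft_force: [-0.5, -0.1, 0.4]
gripper_width: 0.0858
```

```bash
python3 -c "
from h import *
s=manip.read_state();print(s['tcp_pos'],s['ft_force'])
s,_=snap('scene','s11')
cv2.imwrite('pics/s11c.png',cv2.convertScaleAbs(cv2.resize(s[130:270,220:380,::-1],None,fx=4,fy=4,interpolation=2),alpha=1.4))
"
```

```text
[ 0.48753976 -0.03118128  0.11041608] [-0.52003189 -0.10416824  0.39075289]
```

View pics/s11c.png

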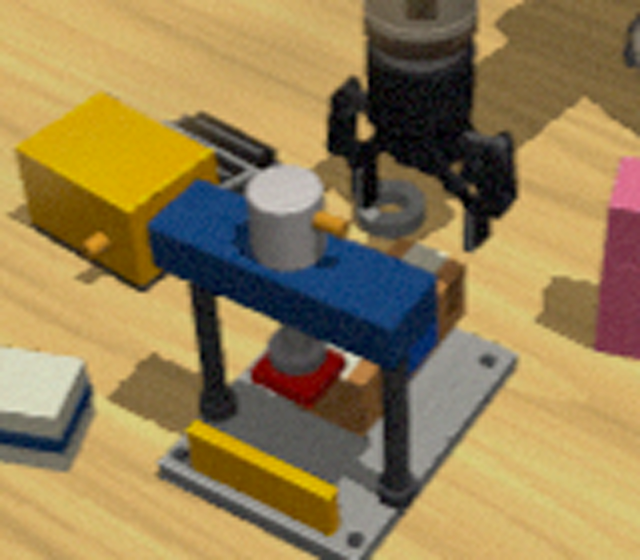

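Emit:
move_arm(motion=[[[1,28,2.3,0,0,0,0],[1,50,4.5,0,0,0,0],[1,56,4.7,-10,0,0,0],[1,56,4.7,-35,0,0,0],[1,56,4.7,-55,0,0,0],[1,56,4.7,-68,0,0,0],[1,56,4.7,-68,0,0,0],[0,56,4.7,-68,0,0,0]]], squeeze=60)

```text
time_s: 16.7
tcp_pos: [0.5399, -0.0255, 0.0381]
tcp_rot: [[0.996, 0.084, -0.003], [0.084, -0.996, -0.001], [-0.003, 0.0, -1.0]]
ft_force: [0.4, 0.6, 0.8]
gripper_width: 0.0761
```

Emit:
move_arm(motion=[[[0,0,0,0,0,0,0],[0,0,0,0,0,0,0],[0,0,0,0,0,0,0],[0,0,0,0,0,0,0],[0,0,0,0,0,0,0]]])

```text
time_s: 17.12
tcp_pos: [0.5422, -0.0261, 0.0409]
tcp_rot: [[0.996, 0.084, 0.003], [0.084, -0.996, -0.002], [0.003, 0.002, -1.0]]
ft_force: [-0.1, -0.3, 0.0]
gripper_width: 0.0597
```

Emit:
move_arm(motion=[[[0,0,0,3,0,0,0],[0,-2,0,7,0,0,0],[0,-10,-1,10,0,0,0],[0,-25,-2,13,0,0,0],[0,-35,-3,20,0,0,0],[0,-40,-3,30,0,0,0]]])

```text
time_s: 17.62
tcp_pos: [0.4984, -0.0285, 0.069]
tcp_rot: [[0.996, 0.084, -0.003], [0.084, -0.997, -0.001], [-0.003, 0.0, -1.0]]
ft_force: [0.2, 0.6, -4.6]
gripper_width: 0.0594
```

```bash
python3 -c "
from h import *
s=manip.read_state();print(s['tcp_pos'],s['ft_force'],s['gripper_width'],s['torque'])
s,_=snap('scene','s12')
cv2.imwrite('pics/s12c.png',cv2.convertScaleAbs(cv2.resize(s[100:270,220:410,::-1],None,fx=4,fy=3.5,interpolation=2)[:600],alpha=1.4))
"
```

```text
[ 0.49835703 -0.0284591   0.06898127] [ 0.24716194  0.556332   -4.6168248 ] 0.05935888807412502 [-0.03171603  0.04409386 -0.01978017]
```

View pics/s12c.png

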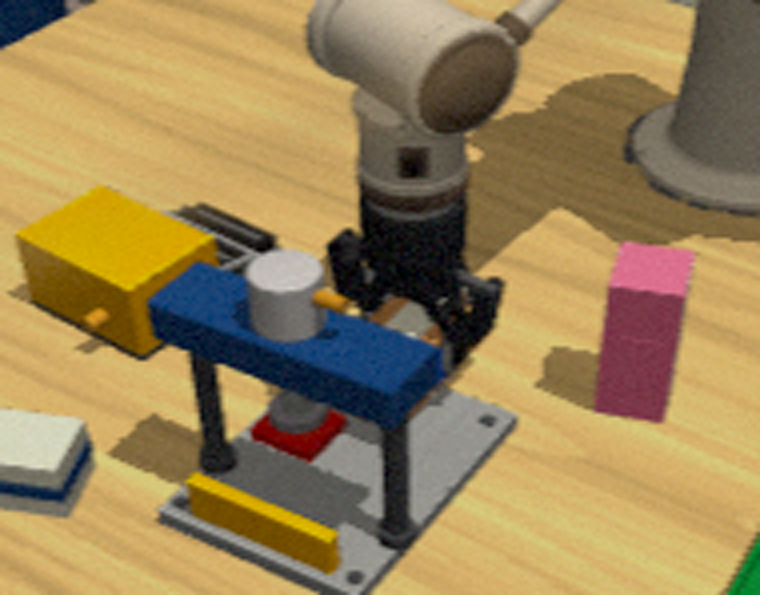

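Emit:
move_arm(motion=[[[0,0,0,20,0,0,0],[0,0,0,50,0,0,0],[0,0,0,80,0,0,0],[0,0,0,110,0,0,0],[0,4,10,135,0,0,0],[0,8,30,148,0,0,0.02],[0,12,60,150,0,0,0.044],[0,16,90,150,0,0,0.044]]])

```text
time_s: 18.33
tcp_pos: [0.5185, 0.0615, 0.222]
tcp_rot: [[0.992, 0.127, 0.006], [0.127, -0.992, -0.002], [0.005, 0.003, -1.0]]
ft_force: [0.5, 1.2, -5.4]
gripper_width: 0.0592
```

Emit:
move_arm(motion=[[[0,4,32,0,0,0,0],[0,8,64,0,0,0,0],[0,12,96,0,0,0,0],[0,15,128,0,0,0,0],[0,18,160,0,0,0,0],[0,20,190,0,0,0,0],[0,22,215,0,0,0,0],[0,22,235,0,0,0,0]]])

```text
time_s: 19.0
tcp_pos: [0.5391, 0.298, 0.2195]
tcp_rot: [[0.992, 0.129, 0.001], [0.129, -0.992, -0.002], [0.001, 0.002, -1.0]]
ft_force: [-0.1, -0.8, -5.0]
gripper_width: 0.0594
```

Emit:
move_arm(motion=[[[0,0,15,0,0,0,0],[0,0,25,0,0,0,0],[0,0,28,0,0,0,0],[0,0,28,0,0,0,0],[0,0,28,0,0,0,0],[0,0,28,0,0,0,0]]])

```text
time_s: 19.5
tcp_pos: [0.54, 0.3229, 0.2202]
tcp_rot: [[0.992, 0.126, 0.002], [0.126, -0.992, -0.002], [0.002, 0.003, -1.0]]
ft_force: [-0.1, 0.2, -5.4]
gripper_width: 0.0594
```

```bash
python3 -c "
from h import *
s=manip.read_state();print(s['time_s'],s['tcp_pos'],s['tcp_rot'],s['ft_force'],s['gripper_width'],s['q'])
p,_=snap('scene','s13')
p,_=snap('top','t13')
"
```

```text
19.5 [0.54000234 0.32288679 0.22022908] [[ 0.99201331  0.12611617  0.00207573]
 [ 0.12612081 -0.99201227 -0.00227932]
 [ 0.00177169  0.00252291 -0.99999525]] [-0.0797094   0.15674375 -5.38193145] 0.05942447474525008 [ 0.34851884  0.31195322  1.4600059  -0.00291054  1.36846183  1.79344284]
```

View pics/s13.png

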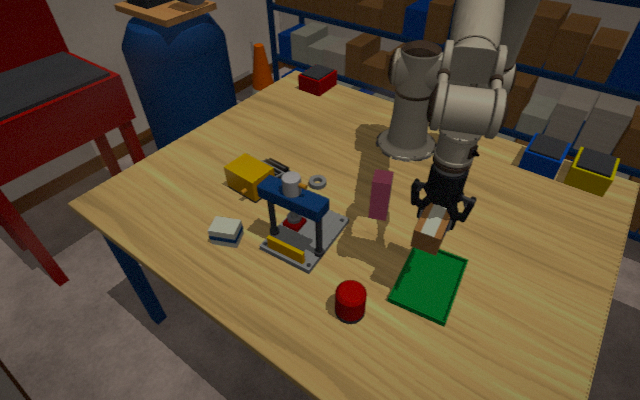

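View pics/t13.png

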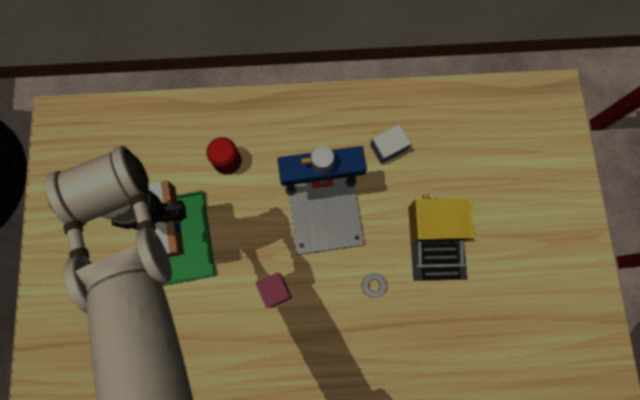

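Emit:
move_arm(motion=[[[0,-2,12,-10,0,0,0],[0,-4,22,-30,0,0,0],[0,-4,22,-60,0,0,0],[0,-4,22,-90,0,0,0],[0,-4,22,-120,0,0,0],[0,-4,22,-145,0,0,0],[0,-4,22,-160,0,0,0],[0,-4,22,-160,0,0,0]]])

```text
time_s: 20.27
tcp_pos: [0.532, 0.3448, 0.0547]
tcp_rot: [[0.992, 0.127, -0.007], [0.127, -0.992, -0.005], [-0.008, 0.004, -1.0]]
ft_force: [-0.6, -1.2, -5.4]
gripper_width: 0.0592
```

Emit:
move_arm(motion=[[[0,0,0,-5,0,0,0],[0,0,0,-10,0,0,0],[0,0,0,-15,0,0,0],[0,0,0,-20,0,0,0],[0,0,0,-23,0,0,0],[0,0,0,-23,0,0,0],[0,0,0,-23,0,0,0]]])

```text
time_s: 20.85
tcp_pos: [0.5357, 0.346, 0.0373]
tcp_rot: [[0.992, 0.127, 0.002], [0.127, -0.992, -0.002], [0.002, 0.002, -1.0]]
ft_force: [0.1, 0.7, -5.3]
gripper_width: 0.0594
```

```bash
python3 -c "
from h import *
s=manip.read_state();print(s['time_s'],s['tcp_pos'],s['ft_force'])
p,_=snap('scene','s14')
cv2.imwrite('pics/s14c.png',cv2.convertScaleAbs(cv2.resize(p[180:330,360:500,::-1],None,fx=4,fy=4,interpolation=2),alpha=1.4))
"
```

```text
20.85 [0.53573265 0.34600845 0.0372596 ] [ 0.09621229  0.68120478 -5.26542666]
```

View pics/s14c.png

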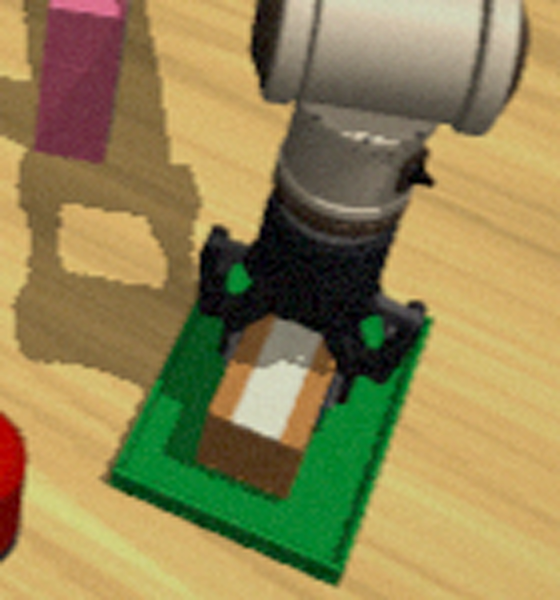

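Emit:
move_arm(motion=[[[0,0,-1,-2,0,0,0],[0,0,-1,-4,0,0,0],[0,0,-1,-6,0,0,0],[0,0,-1,-7.5,0,0,0],[0,0,-1,-8.5,0,0,0],[0,0,-1,-8.5,0,0,0]]])

```text
time_s: 21.4
tcp_pos: [0.5355, 0.3449, 0.0283]
tcp_rot: [[0.992, 0.127, 0.002], [0.127, -0.992, -0.002], [0.001, 0.002, -1.0]]
ft_force: [-1.5, -0.5, -4.6]
gripper_width: 0.0593
```

Emit:
move_arm(motion=[[[0,0,0,-0.5,0,0,0],[0,0,0,-1,0,0,0],[0,0,0,-1,0,0,0]]])

```text
time_s: 21.65
tcp_pos: [0.5359, 0.3451, 0.0279]
tcp_rot: [[0.992, 0.127, 0.002], [0.127, -0.992, -0.002], [0.002, 0.002, -1.0]]
ft_force: [-0.6, -1.2, -4.5]
gripper_width: 0.0595
```

Emit:
move_arm(motion=[[[0,0,0,-0.5,0,0,0],[0,0,0,-1,0,0,0],[0,0,0,-1.5,0,0,0],[0,0,0,-1.5,0,0,0]]])

```text
time_s: 21.98
tcp_pos: [0.5359, 0.3451, 0.0279]
tcp_rot: [[0.992, 0.127, 0.002], [0.127, -0.992, -0.002], [0.002, 0.002, -1.0]]
ft_force: [-5.7, -3.2, 7.0]
gripper_width: 0.0595
```

Resting on the tray floor: the force changed from -4.5 N to +7 N. I open slowly and rise.

Emit:
move_arm(motion=[[[0.85,0,0,0.5,0,0,0],[1,0,0,0.5,0,0,0],[1,0,0,0.5,0,0,0],[1,0,0,0.5,0,0,0],[1,0,0,15,0,0,0],[1,0,0,45,0,0,0],[1,0,0,80,0,0,0],[1,0,0,120,0,0,0]]])

```text
time_s: 22.65
tcp_pos: [0.5347, 0.3446, 0.147]
tcp_rot: [[0.992, 0.127, -0.0], [0.127, -0.992, -0.003], [-0.001, 0.003, -1.0]]
ft_force: [1.1, 0.6, -0.2]
gripper_width: 0.0854
```

Emit:
move_arm(motion=[[[1,-30,-10,30,0,0,0],[1,-65,-30,60,0,0,0],[1,-100,-60,80,0,0,0],[1,-120,-95,90,0,0,0],[1,-130,-130,90,0,0,0],[1,-140,-165,90,0,0,0],[1,-150,-200,90,0,0,0],[1,-150,-200,90,0,0,0]]])

```text
time_s: 23.32
tcp_pos: [0.3844, 0.1402, 0.237]
tcp_rot: [[0.993, 0.122, 0.003], [0.122, -0.993, -0.004], [0.003, 0.005, -1.0]]
ft_force: [0.2, -1.1, 0.1]
gripper_width: 0.0853
```

```bash
python3 -c "
from h import *
from mc import carton
s=manip.read_state();print(s['time_s'],s['tcp_pos'],s['ft_force'])
s,_=snap('scene','s15')
p,_=snap('top','t15')
cv2.imwrite('pics/t15c.png',cv2.convertScaleAbs(cv2.resize(p[180:300,130:250,::-1],None,fx=5,fy=5,interpolation=2),alpha=1.4))
carton('t15',z0=.060,seed=(180,240),o=(537.1,344.8),yaw=7.3)
hsv=cv2.cvtColor(p,cv2.COLOR_RGB2HSV)
g=(hsv[...,0]>40)&(hsv[...,0]<90)&(hsv[...,1]>110);g[:,:140]=0;g[:,225:]=0;g[:185]=0;g[295:]=0
Q=rayplane('top',.018)[g][:,:2]*1000;print(cv2.minAreaRect(Q.astype(np.float32)))
"
```

```text
23.3167 [0.38441056 0.14020466 0.23703582] [ 0.21154127 -1.0518517   0.14999783]
world c [538.2 343.5] [152.3  65. ] 8.38 1513
in frame [ 0.9 -1.4]
((537.4939575195312, 344.9267578125), (218.80807495117188, 151.2423095703125), 7.707129001617432)
```

View pics/t15c.png

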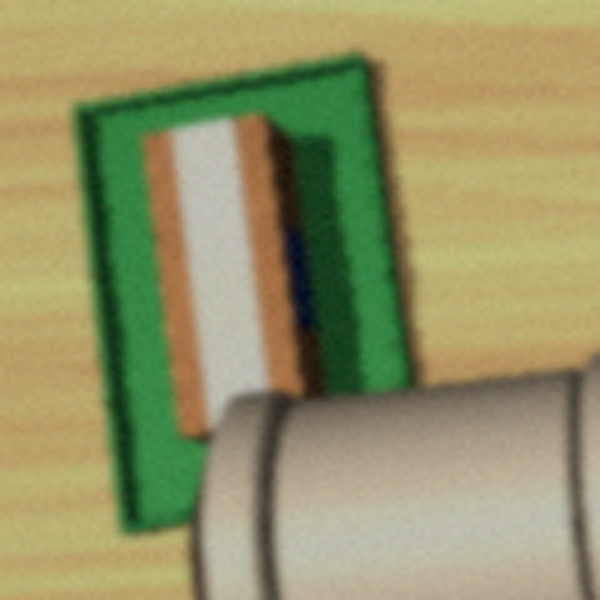

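View pics/s15.png

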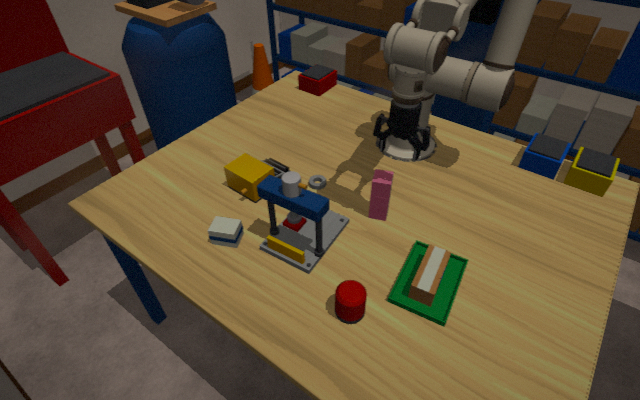

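The carton lies flat in the middle of the tray, tape up, centred within about 1.5 mm. The bystanders are unmoved and the arm is clear.

```bash
python3 -c "
from rig import manip
print(manip.close_job())"
```

```text
the job is handed in; nothing more can be done
None
```

I carried out the whole job in the order asked and handed it in at about 23.4 s of the 72 s allowed. The judge gave no verdict.

- **Tipping and fit:** The brown carton tipped onto the deck with its tape face up, and I slid it home gripped by its sides. The camera put its near end at x = 59.9 mm (60 expected) and 0.4 mm off centre. It was straight within about 1°; the two side-edge fits differed by about 1.3°, which is within picture noise.
- **Stamping:** I pressed the treadle to a hard stop: 11.5 N more force gave only 0.3 mm. The picture shows the stamp on the carton. The highest force reading was about 37 N. The stamp was back up before I touched the carton again. The treadle itself is hidden under the hood, so the stamp is my only evidence that it came fully up.
- **Tray:** The carton was lowered until the force showed it resting on the floor, then released. It lies flat and lengthwise with the tape up, within about 1.5 mm of the tray's centre. The angle reading was about 1° off the tray's, but the outline used took in a strip of the carton's side and the arm hid one corner. The gripper's own angle agreed with the tray's.
- **Bystanders:** The filter, white box and bearing look unmoved in the last pictures (checked by eye), and the arm ended clear of everything.

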